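# Offer the check ball up into the glue dispenser's valve and hold it there

### The arm

A 6-joint arm with a two-finger parallel gripper is mounted at the origin on the work surface; the furniture and walls round the work are solid. World frame = base frame: x ahead of the robot, y to its left, z up, the work surface at z = 0. Lengths are in mm, angles in rad, forces in N, time in s.
With the tool pointing down it reaches from about 275 to 775 mm from the base axis. Payload 14.6 kg.
Tool frame: the origin (TCP) lies on the centre line of the jaws, within the pads' length; the fingertips stand 14 mm ahead of it and the grasp point (between the pads) lies 5 mm behind it; z points along the fingers, y is the line along which they close (so a half turn about z gives the same grasp; the last joint's range is limited). The gripper opens to 85 mm and grips with 20 to 120 N. Pads are 22 mm wide; open, the fingers measure 114 mm over their backs; the gripper's body (76 mm by 85 mm) begins 54 mm behind the grasp point. The pads swing forward as they close: fully open they stand 13 mm farther back than shut.
Start: joints at [-1.395, 0.263, -0.048, 1.259, 0, 1.415], TCP at [170.514, -496.541, 245.278] pointing down, gripper open.
Joint ranges: [-2.65, 2.65], [-0.89, 1.7], [-1.18, 1.37], [-2.13, 2.11], [-1.35, 1.29], [-3.14, 3.14]. Speed limits (rad/s): [1.89, 1.89, 2.57, 2.79, 3.14, 3.14].

### API

Orientations are given as a unit quaternion [w, x, y, z].
In Python, from cell import ctrl gives the robot as it stands.
- The arm moves only by the shell command python3 -m pendant 'ROWS'. ROWS is JSON, a list of rows, each an object with "turn": the turn, a rotation vector about the tool's x, y, z each as a share of 2 rad, from -1 to 1, a list of three; "translation": the shift along the tool's x, y, z each as a share of 15 cm, from -1 to 1, a list of three; "hand": the closure in counts, from 0 (fully open) to 255 (shut). In form: [{"turn": [wx, wy, wz], "translation": [x, y, z], "hand": hand}, ...]. A call has 1 to 12 rows; each row is the pose to reach, as a shift and turn from the pose commanded when the call began, along the tool's axes at that moment; what a row does not reach only later rows make up. A row lasts 1/12 s, in which the tool goes at most 41.7 mm and 7.16 degrees, less where a joint would pass 70% of its speed; a pose out of reach is approached as far as the arm can. A call with a number of a shift or a turn outside -1 to 1 is refused whole. A call with a gripper value outside its range is refused whole. The fingers move at their own pace and stop on an object; the grip force is fixed at half the most. Time passes only in rows, so rows that repeat a pose let the fingers close. It gives the time, the measured TCP pose, the force, the opening and the grip force at its end, in the units of the state.
- ctrl.observe(): the state, without advancing time (a new reading comes with each control period).
- ctrl.camera(name): name is "side" or "top"; returns the picture (384x512x3 uint8, red, green, blue); there is no depth.
- ctrl.camera_params(name): a dict with "fov_y" (degrees; the focal length in pixels is half the picture's height over the tangent of half this angle, whatever the lens; pixels are square), "cx", "cy" (the principal point, pixels), "extrinsics" (4x4, takes a point from camera to world coordinates). Camera axes: x right, y down, z forward; pixel columns grow to the right and rows downward; lengths in mm; the calibration is good to about 2 mm. A picture is of the moment at which its call begins. camera_params takes no time and is no camera call.
- ctrl.close_job(): hands the job in; it is judged then, once.
The state is a dict: "clock": time; "qpos": joint angles; "joint_velocities": joint speeds; "joint_torque": joint torques, N m; "ee_pos": TCP position; "orientation": TCP orientation; "wrist_force": force on the tool from outside, world axes, zero at the start; "wrist_torque": the same for the moment, N m; "finger_gap": finger opening in mm; "gripper_force": force on a finger pad.
Only numpy, scipy, OpenCV 4.12 (cv2) and the standard library are available. Lean on these libraries where they do the work, as an engineer would, in place of code of your own. Each camera call takes 0.05 s, during which the arm holds its last target. There are 200 camera calls.

### The job

The glue dispenser's steel check ball has to go back into its valve. Take the ball tray by its black handle, carry it level so that the loose ball never leaves its pocket, bring it under the dispenser's downward-facing valve mouth and gently raise it until the widest part of the ball is well inside the mouth, pushing the spring plunger back. Finish there, still holding the tray up level by its handle so that the retaining clip can be fitted; do not touch the ball with the fingers, shove the dispenser or disturb the things on the bench.

Things in the scene. Friction and masses are not known exactly. Their poses are not given: they have to be found in the camera images.
- tray: Loose ball tray, 0.17 kg, lying flat on the bench. Round blue-anodised plate, 64 mm in diameter, 11 mm thick, with one round pocket in the middle, 28 mm wide and 5 mm deep; from the plate a 13 mm wide blue neck runs along the tray's own -x to a black upright handle. Origin: on the underside, straight below the pocket's centre; z up, the handle towards -x
- handle_mid (a point): Middle of the tray's black handle, 126 mm from the pocket's centre along the tray's -x and 18 mm above the tray's underside. The handle is 90 mm long (along the tray's x), 17 mm wide (along its y) and 36 mm high, its underside level with the tray's; take it across its width from above
- pocket (a point): Where the ball's centre lies when it sits in the middle of the pocket: 21 mm above the tray's underside, 10 mm above the tray's upper face (tray frame)
- ball_center (a point): Centre of the loose steel ball, 30 mm in diameter, 0.1 kg. It sits in the tray's pocket with 25 mm of it standing above the tray's upper face and can roll about 3 mm to each side before the pocket's edge stops it
- ball: The same steel ball; origin at its underside as it lies at the start, turning with it as it rolls (use ball_center for its place)
- dispenser: Fixed glue dispenser stand. Origin: on the bench straight below the valve's axis. Along its own +x, 125 mm from the origin, stands a 25 mm steel column, 0.41 m high, on a foot 150 x 130 x 14 mm (from 50 to 200 mm along +x); an arm holds the valve out over the origin. The space on the -x side of the valve is open; the front of the stand (-x) faces roughly towards the robot
- valve_mouth (a point): Centre of the valve's open mouth, which looks straight down; 165 to 225 mm above the bench (the head is clamped on the column at differing heights; a stiff friction clamp that holds over 50 N). The mouth flares to 49 mm inside (66 mm outside) and narrows within 10 mm above it to a bore 35 mm wide. The valve body is 52 mm wide and reaches 64 mm above the mouth, a white cartridge behind it (66 mm along the stand's +x) reaches 190 mm above the mouth
- plunger (a joint): Brass spring plunger in the bore, 25 mm wide: 0 m with its face 8 mm above the mouth, growing as it is pushed up, end stop at 0.020 m; the spring takes about 0.8 N to start and 50 N per metre more. A ball rising on the axis meets it when the ball's centre is 7 mm below the mouth; the widest part of the ball is level with the mouth at 0.007 m, and the tray's upper face meets the mouth at 0.017 m
- handle_a: Bystander: black resin brush handle, 40 mm wide, 61 mm high, standing loose; origin under its centre
- handle_b: Bystander: black resin brush handle like the other, standing loose; origin under its centre
- rings: Bystander: shallow green tray of brass rings, 90 x 130 x 24 mm, loose; origin under its centre

How it is judged (in metres and radians):
On the way, in this order (a step that is already met when the one before it is completed fails the run):
1. the tray is lifted clear of the bench by the fingers, with the ball in its pocket (height (world z) of tray above 0.03 m and contact force between the fingers and tray above 1 N and distance between ball_center and pocket below 0.008 m), for 0.2 s.
2. the ball, still in the tray's pocket, is up in the valve mouth and has pushed the plunger back by 8 mm (value of joint plunger above 0.008 m and horizontal distance between ball_center and valve_mouth below 0.006 m and distance between ball_center and pocket below 0.008 m), for 0.2 s.
At the end, for the whole second after the job is handed in: The fingers still hold the tray, at rest and level within 7 degrees; the ball sits in its pocket, lies within 6 mm of the valve's axis with its centre above the mouth's edge, and has pushed the plunger back by at least 8 mm (all of step 2 and z of ball_center in the frame of valve_mouth above 0 m and angle between tray's own z axis and vertical below 0.12 rad and linear speed of tray below 0.02 m/s and contact force between the fingers and tray above 1 N); the arm keeps its last pose, push and grip.
It fails at once if the ball leaves the tray's pocket (distance between ball_center and pocket above 0.011 m).
It fails at once if the tray is tipped by more than 20 degrees (angle between tray's own z axis and vertical above 0.35 rad).
It fails at once if the fingers touch the ball (contact force between the fingers and ball above 0.5 N).
It fails at once if the dispenser is pushed or struck with more than 20 N, or its valve is shoved along the column (contact force between dispenser and anything else above 20 N or distance of valve_mouth from where it was at the start of the episode above 0.008 m).
It fails at once if a bystander is moved or knocked over (distance of any of handle_a, handle_b, rings from where it was at the start of the episode above 0.02 m or angle between any of handle_a, handle_b's own z axis and vertical above 0.5 rad).
It also fails if it takes over 58 s, if anything falls off the work surface, if the arm or the gripper's body presses on something with over 40 N, if the wrist force passes 120 N, or if a joint passes its speed limit or range.

## Working session

There is one attempt and no reset: what is moved stays moved. The work goes in short steps, Python scripts to look and compute and a shell command to move; the robot and the scene stay as the last step left them, time stands still between calls to the robot, and variables do not carry over. Pictures are saved under pics/ and viewed, at most 10 in all, crops included, and the job is handed in when it is done.

```bash
mkdir -p pics; ls; python3 - <<'E'
from cell import ctrl
import cv2,json
for n in("side","top"):
    im=ctrl.camera(n); cv2.imwrite(f"pics/{n}0.png",im[:,:,::-1])
    p=ctrl.camera_params(n); print(n,p)
s=ctrl.observe(); print(s)
E
```

```text
pics
side {'fov_y': 47.82661666826209, 'cx': 257.4666162410986, 'cy': 192.45703135728942, 'extrinsics': array([[-9.70501543e-01, -1.21341656e-01,  2.08333766e-01,
         3.88493738e+02],
       [-2.40515963e-01,  5.47123012e-01, -8.01753380e-01,
         7.94433111e+02],
       [-1.66981148e-02, -8.28210488e-01, -5.60168332e-01,
         6.74448457e+02],
       [ 0.00000000e+00,  0.00000000e+00,  0.00000000e+00,
         1.00000000e+00]])}
top {'fov_y': 50.91821181541998, 'cx': 250.72528414629198, 'cy': 199.82558798201808, 'extrinsics': array([[ 4.26969038e-04, -9.87060983e-01,  1.60344732e-01,
         4.77954577e+02],
       [-9.99910751e-01,  1.71970645e-03,  1.32488673e-02,
         2.05267390e+00],
       [-1.33531858e-02, -1.60336078e-01, -9.86972155e-01,
         9.73399518e+02],
       [ 0.00000000e+00,  0.00000000e+00,  0.00000000e+00,
         1.00000000e+00]])}
{'clock': 0.1, 'qpos': array([-1.39531983e+00,  2.63516529e-01, -4.88460957e-02,  1.25936122e+00,
       -1.01198446e-05,  1.41550251e+00]), 'joint_velocities': array([ 0.0013302 , -0.00017972,  0.00192336, -0.00016484, -0.00181096,
       -0.00072227]), 'joint_torque': array([ 3.46576155e-03, -6.38574243e+01,  3.85066116e+01,  9.90815082e-03,
       -1.39570993e-04,  8.19369149e-06]), 'ee_pos': array([ 170.46478124, -496.34036695,  244.86172713]), 'orientation': array([-4.63684144e-04,  9.86354913e-01,  1.64632229e-01, -9.73953375e-06]), 'wrist_force': array([-0.29294946,  0.40272618, -0.58482987]), 'wrist_torque': array([ 0.00247931,  0.03241456, -0.03211225]), 'gripper_force': 0.0, 'finger_gap': 85.24144254671043}
```

View pics/side0.png

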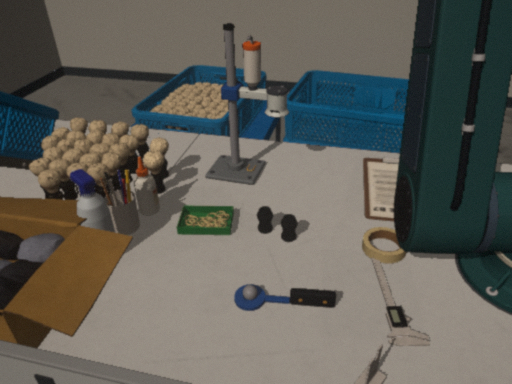

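View pics/top0.png

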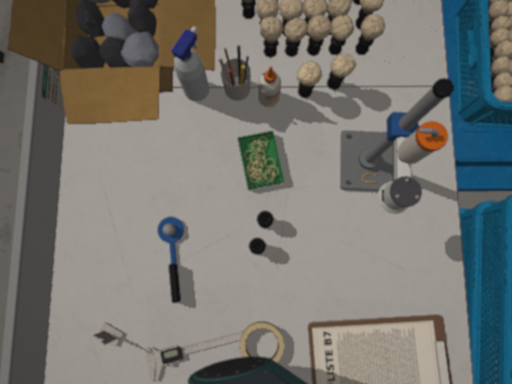

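The side view shows the tray plate at about (250,296), its handle at (313,298) and the valve mouth near (277,110). In the top view the plate is at (171,229), the handle at (175,283) and the valve near (402,193). I'll enlarge these four areas.

```bash
python3 - <<'E'
import cv2,numpy as np
s=cv2.imread("pics/side0.png");t=cv2.imread("pics/top0.png")
def c(im,x,y,w,h,k):
    o=cv2.resize(im[y:y+h,x:x+w],None,fx=k,fy=k,interpolation=cv2.INTER_CUBIC)
    for i in range(0,w,10):
        cv2.line(o,(i*k,0),(i*k,6),(0,255,255),1); 
        if i%20==0: cv2.putText(o,str(x+i),(i*k,16),0,.35,(0,0,255),1)
    for i in range(0,h,10):
        cv2.line(o,(0,i*k),(6,i*k),(0,255,255),1); 
        if i%20==0: cv2.putText(o,str(y+i),(8,i*k+4),0,.35,(0,0,255),1)
    return o
A=np.hstack([c(s,230,70,66,100,6)[:300*2,:396],c(t,350,70,66,100,6)[:,:396]])
A=np.hstack([c(s,230,60,66,100,6),c(t,364,130,66,100,6)])
cv2.imwrite("pics/valve.png",A)
B=np.vstack([c(s,225,275,120,40,6),c(t,145,210,120,56,6)])
B=np.hstack([np.vstack([c(s,230,278,108,36,5)]+[np.zeros((320,540,3),np.uint8)]),c(t,150,210,50,100,5)])
cv2.imwrite("pics/tray.png",B)
E
```

```text
(no output)
```

View pics/valve.png

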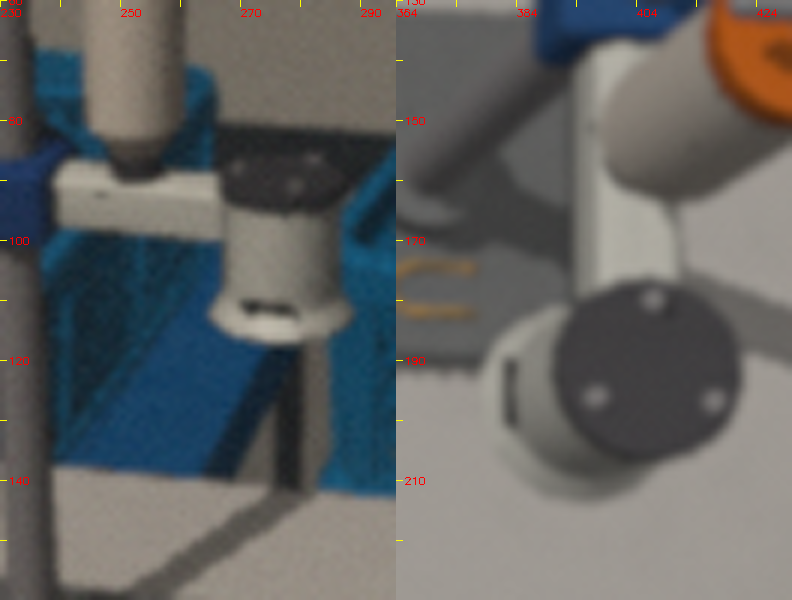

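View pics/tray.png

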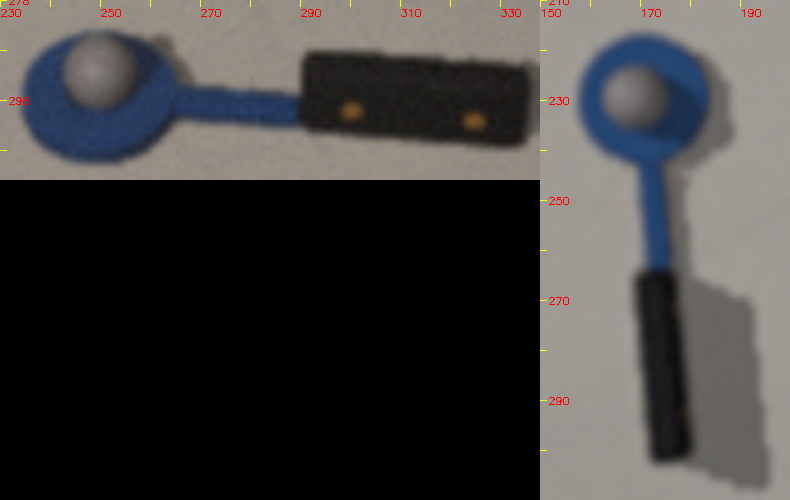

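The crops show:
- **Top view:** valve cap from x 390 to 421.8 and y 176.3 to 207.2, flange left edge at x 378 and bottom at y 213.7, tray plate x 157.6–184 and y 216.8–242.6.
- **Side view:** flange x 264.8–288.8 with its bottom at y 117.2, tray plate x 234.6–265.6, handle corners at (290.6,288) and (335.6,291.4).

Next I'll fit the poses to these edges.

```bash
cat > h.py <<'E'
from cell import ctrl
import numpy as np
P={n:ctrl.camera_params(n) for n in("side","top")}
def proj(n,X):
    p=P[n];E=p["extrinsics"];c=(np.atleast_2d(X)-E[:3,3])@E[:3,:3]
    f=192/np.tan(np.radians(p["fov_y"]/2))
    return np.c_[p["cx"]+f*c[:,0]/c[:,2],p["cy"]+f*c[:,1]/c[:,2]]
a=np.linspace(0,2*np.pi,361)
def circ(x,y,z,r): return np.c_[x+r*np.cos(a),y+r*np.sin(a),0*a+z]
def ext(n,X):
    q=proj(n,X);return np.r_[q.min(0),q.max(0)] # l,t,r,b
def box(x,y,th,x0,x1,hy,z0,z1):
    c,s=np.cos(th),np.sin(th)
    return np.array([[x+c*u-s*v,y+s*u+c*v,w] for u in(x0,x1) for v in(-hy,hy) for w in(z0,z1)])
E
cat > fit.py <<'E'
from h import *
from scipy.optimize import least_squares as L
def rv(p):
    x,y,z=p
    t=ext("top",circ(x,y,z+64,26)); f=ext("top",circ(x,y,z,33)); s=ext("side",circ(x,y,z,33))
    return np.r_[t-[390,176.3,421.8,207.2], f[[0,3]]-[378,213.7], s[[0,2,3]]-[264.8,288.8,117.2]]
r=L(rv,[750,-50,200]);print("valve",r.x,r.fun.round(1))
def rt(p):
    x,y,th=p
    t=ext("top",circ(x,y,11,32)); s=ext("side",np.r_[circ(x,y,11,32),circ(x,y,0,32)])
    H=box(x,y,th,-171,-81,8.5,0,36);h=ext("top",H);g=ext("side",H)
    return np.r_[t-[157.6,216.8,184,242.6],s-[234.6,284,265.6,310.6],h-[168.8,264,180,302.8],g-[290.4,288,335.6,307.4]]
b=min((L(rt,[450,-20,k]) for k in(0,1.57,3.14,-1.57)),key=lambda r:r.cost)
x,y,th=b.x;print("tray",b.x,b.fun.round(1),"handle",x-126*np.cos(th),y-126*np.sin(th))
E
python3 fit.py
```

```text
valve [ 606.9725575  -264.11151526  203.36469582] [ 1.6  0.9 -0.6 -1.1 -1.   0.9 -0.8 -0.1 -0.2]
tray [5.61606775e+02 2.07248732e+02 1.18107685e-01] [-0.5 -0.2 -0.2  0.7 -0.7 -1.  -0.1  0.1 -1.3 -0.6  1.2  1.5 -1.1 -2.
  0.6  1.4] handle 436.48456746691204 192.40173729839802
```

```bash
cat >> h.py <<'E'
def unproj(n,u,v,z):
    p=P[n];E=p["extrinsics"];f=192/np.tan(np.radians(p["fov_y"]/2))
    d=E[:3,:3]@[(u-p["cx"])/f,(v-p["cy"])/f,1];o=E[:3,3]
    return (o+d*(z-o[2])/d[2]).round(1)
E
python3 - <<'E'
from h import *
for n,u,v,z in [("top",341,131,14),("top",341,189,14),("side",220,157,14),("side",265,161,14),("side",207,176,14),("side",256,181,14),("top",370,162,14),("side",236,167,14),("top",265,219,61),("top",257,246,61),("top",263,160,24)]: print(n,u,v,unproj(n,u,v,z))
E
python3 -m pendant '[{"turn":[0,0,-0.73],"translation":[0.6,-1,0],"hand":0},{"turn":[0,0,-0.73],"translation":[0.6,-1,0],"hand":0},{"turn":[0,0,-0.73],"translation":[0.6,-1,0],"hand":0},{"turn":[0,0,-0.73],"translation":[0.6,-1,0],"hand":0},{"turn":[0,0,-0.73],"translation":[0.6,-1,0],"hand":0},{"turn":[0,0,-0.73],"translation":[0.6,-1,0],"hand":0},{"turn":[0,0,-0.73],"translation":[0.6,-1,0],"hand":0},{"turn":[0,0,-0.73],"translation":[0.6,-1,0],"hand":0},{"turn":[0,0,-0.73],"translation":[0.6,-1,0],"hand":0},{"turn":[0,0,-0.73],"translation":[0.6,-1,0],"hand":0},{"turn":[0,0,-0.73],"translation":[0.6,-1,0],"hand":0},{"turn":[0,0,-0.73],"translation":[0.6,-1,0],"hand":0}]'
```

```text
top 341 131 [ 805.8 -208.1   14. ]
top 341 189 [ 659.9 -203.    14. ]
side 220 157 [ 795.1 -316.5   14. ]
side 265 161 [ 652.9 -322.    14. ]
side 207 176 [ 797.3 -201.8   14. ]
side 256 181 [ 652.1 -206.2   14. ]
top 370 162 [ 726.7 -275.8   14. ]
side 236 167 [ 729.4 -268.7   14. ]
top 265 219 [582.  -18.2  61. ]
top 257 246 [5.209e+02 1.000e-01 6.100e+01]
top 263 160 [729.9 -14.9  24. ]
clock: 1.1
ee_pos: [206.9, -325.3, 245.1]
orientation: [-0.0, 0.623, 0.783, 0.0]
wrist_force: [0.6, -0.0, -0.1]
finger_gap: 85.3
gripper_force: 0.0
```

```bash
python3 -m pendant '[{"turn":[0,0,-0.73],"translation":[1,0.75,0],"hand":0},{"turn":[0,0,-0.73],"translation":[1,0.75,0],"hand":0},{"turn":[0,0,-0.73],"translation":[1,0.75,0],"hand":0},{"turn":[0,0,-0.73],"translation":[1,0.75,0],"hand":0},{"turn":[0,0,-0.73],"translation":[1,0.75,0],"hand":0},{"turn":[0,0,-0.73],"translation":[1,0.75,0],"hand":0},{"turn":[0,0,-0.73],"translation":[1,0.75,0],"hand":0},{"turn":[0,0,-0.73],"translation":[1,0.75,0],"hand":0},{"turn":[0,0,-0.73],"translation":[1,0.75,0],"hand":0},{"turn":[0,0,-0.73],"translation":[1,0.75,0],"hand":0},{"turn":[0,0,-0.73],"translation":[1,0.75,0],"hand":0},{"turn":[0,0,-0.73],"translation":[1,0.75,0],"hand":0}]'
cat > go.py <<'E'
# usage: go.py x y z heading -> translation shares & turn share from the present pose
import sys;from h import *
from scipy.spatial.transform import Rotation as R
s=ctrl.observe();w,x,y,z=s["orientation"];M=R.from_quat([x,y,z,w])
g=np.array(list(map(float,sys.argv[1:4])));h=float(sys.argv[4])
G=R.from_matrix(np.array([[np.cos(h),np.sin(h),0],[np.sin(h),-np.cos(h),0],[0,0,-1]]))
print("tr",(M.inv().apply(g-s["ee_pos"])/150).round(3),"turn",((M.inv()*G).as_rotvec()/2).round(3),s["ee_pos"].round(1),s["qpos"].round(2),s["wrist_force"].round(2),"t",s["clock"])
E
python3 go.py 436.5 192.4 120 3.26
```

```text
clock: 2.1
ee_pos: [283.8, -154.4, 245.1]
orientation: [-0.0, -0.058, 0.998, 0.0]
wrist_force: [0.8, 0.7, 0.6]
finger_gap: 85.2
gripper_force: 0.0
tr [-1.279  2.178  0.835] turn [ 0.    -0.    -0.001] [ 283.8 -154.4  245.1] [-0.75 -0.09 -0.45  1.21 -0.   -0.87] [0.76 0.71 0.63] t 2.1
```

```bash
python3 -m pendant '[{"turn":[0,0,0],"translation":[-0.6,1,0],"hand":0},{"turn":[0,0,0],"translation":[-0.6,1,0],"hand":0},{"turn":[0,0,0],"translation":[-0.6,1,0],"hand":0},{"turn":[0,0,0],"translation":[-0.6,1,0],"hand":0},{"turn":[0,0,0],"translation":[-0.6,1,0],"hand":0},{"turn":[0,0,0],"translation":[-0.6,1,0],"hand":0}]'
python3 -m pendant '[{"turn":[0,0,0],"translation":[-0.6,1,0],"hand":0},{"turn":[0,0,0],"translation":[-0.6,1,0],"hand":0},{"turn":[0,0,0],"translation":[-0.6,1,0],"hand":0},{"turn":[0,0,0],"translation":[-0.6,1,0],"hand":0},{"turn":[0,0,0],"translation":[-0.6,1,0],"hand":0},{"turn":[0,0,0],"translation":[-0.6,1,0],"hand":0}]'
python3 go.py 436.5 192.4 110 3.26
```

```text
clock: 2.6
ee_pos: [358.2, 8.6, 245.1]
orientation: [0.0, -0.057, 0.998, 0.001]
wrist_force: [-1.2, -0.6, -0.5]
finger_gap: 85.1
gripper_force: 0.0
clock: 3.1
ee_pos: [430.8, 165.2, 244.6]
orientation: [-0.001, -0.056, 0.998, 0.0]
wrist_force: [-0.4, 0.2, 1.0]
finger_gap: 85.2
gripper_force: 0.0
tr [-0.059  0.175  0.897] turn [ 0.    -0.001 -0.003] [430.8 165.2 244.6] [ 0.19  0.16 -0.19  1.22  0.    0.08] [-0.38  0.18  0.98] t 3.1
```

```bash
python3 -m pendant '[{"turn":[0,0,-0.003],"translation":[-0.059,0.175,0.9],"hand":0},{"turn":[0,0,-0.003],"translation":[-0.059,0.175,0.9],"hand":0},{"turn":[0,0,-0.003],"translation":[-0.059,0.175,0.9],"hand":0},{"turn":[0,0,-0.003],"translation":[-0.059,0.175,0.9],"hand":0},{"turn":[0,0,-0.003],"translation":[-0.059,0.175,0.9],"hand":0},{"turn":[0,0,-0.003],"translation":[-0.059,0.175,0.9],"hand":0},{"turn":[0,0,-0.003],"translation":[-0.059,0.175,0.9],"hand":0}]'
python3 - <<'E'
from cell import ctrl
import cv2,numpy as np
s=ctrl.camera("side")[:,:,::-1];t=ctrl.camera("top")[:,:,::-1]
A=np.hstack([cv2.resize(s[230:330,220:350],None,fx=3.5,fy=3.5,interpolation=2),cv2.resize(t[210:310,140:225],None,fx=3.5,fy=3.5,interpolation=2)])
cv2.imwrite("pics/g1.png",A)
E
python3 go.py 436.5 192.4 20 3.26
```

```text
clock: 3.68
ee_pos: [436.8, 189.7, 111.7]
orientation: [0.001, -0.057, 0.998, 0.0]
wrist_force: [0.6, -0.5, 0.4]
finger_gap: 85.4
gripper_force: 0.0
tr [0.003 0.016 0.612] turn [ 0.     0.001 -0.002] [437.  190.  111.8] [ 0.24  0.27 -0.43  0.87 -0.    0.12] [ 0.16  0.06 -0.47] t 3.7833
```

View pics/g1.png

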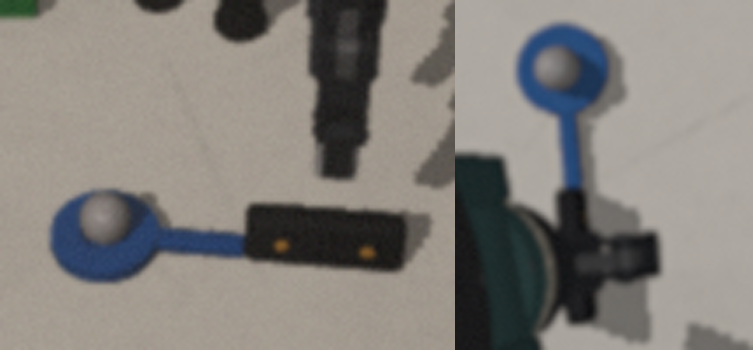

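The fingers straddle the handle, which is at about x 575 in the right-hand crop, and sit near its middle lengthwise. I'll descend and grip.

```bash
python3 -m pendant '[{"turn":[0,0,0],"translation":[0.003,0.016,0.2],"hand":0},{"turn":[0,0,0],"translation":[0.003,0.016,0.35],"hand":0},{"turn":[0,0,0],"translation":[0.003,0.016,0.45],"hand":0},{"turn":[0,0,0],"translation":[0.003,0.016,0.53],"hand":0},{"turn":[0,0,0],"translation":[0.003,0.016,0.58],"hand":0},{"turn":[0,0,0],"translation":[0.003,0.016,0.61],"hand":0},{"turn":[0,0,0],"translation":[0.003,0.016,0.61],"hand":0},{"turn":[0,0,0],"translation":[0.003,0.016,0.61],"hand":0}]'
python3 -m pendant '[{"turn":[0,0,0],"translation":[0,0,0],"hand":80},{"turn":[0,0,0],"translation":[0,0,0],"hand":110},{"turn":[0,0,0],"translation":[0,0,0],"hand":140},{"turn":[0,0,0],"translation":[0,0,0],"hand":155},{"turn":[0,0,0],"translation":[0,0,0],"hand":170},{"turn":[0,0,0],"translation":[0,0,0],"hand":180},{"turn":[0,0,0],"translation":[0,0,0],"hand":190},{"turn":[0,0,0],"translation":[0,0,0],"hand":200},{"turn":[0,0,0],"translation":[0,0,0],"hand":210},{"turn":[0,0,0],"translation":[0,0,0],"hand":220},{"turn":[0,0,0],"translation":[0,0,0],"hand":235},{"turn":[0,0,0],"translation":[0,0,0],"hand":255}]'
python3 -m pendant '[{"turn":[0,0,0],"translation":[0,0,0],"hand":255},{"turn":[0,0,0],"translation":[0,0,0],"hand":255},{"turn":[0,0,0],"translation":[0,0,0],"hand":255},{"turn":[0,0,0],"translation":[0,0,0],"hand":255}]'
```

```text
clock: 4.45
ee_pos: [435.9, 192.8, 19.4]
orientation: [0.0, -0.058, 0.998, 0.0]
wrist_force: [-0.8, -0.5, 0.2]
finger_gap: 85.5
gripper_force: 0.0
clock: 5.45
ee_pos: [435.4, 192.7, 18.9]
orientation: [0.0, -0.058, 0.998, 0.0]
wrist_force: [-1.9, 0.3, 5.5]
finger_gap: 15.8
gripper_force: 58.5
clock: 5.78
ee_pos: [435.5, 192.8, 18.9]
orientation: [0.0, -0.058, 0.998, 0.0]
wrist_force: [-1.3, 0.6, 5.3]
finger_gap: 16.1
gripper_force: 58.5
```

```bash
python3 -m pendant '[{"turn":[0,0,0],"translation":[0,0,-0.01],"hand":255},{"turn":[0,0,0],"translation":[0,0,-0.03],"hand":255},{"turn":[0,0,0],"translation":[0,0,-0.07],"hand":255},{"turn":[0,0,0],"translation":[0,0,-0.13],"hand":255},{"turn":[0,0,0],"translation":[0,0,-0.2],"hand":255},{"turn":[0,0,0],"translation":[0,0,-0.28],"hand":255},{"turn":[0,0,0],"translation":[0,0,-0.36],"hand":255},{"turn":[0,0,0],"translation":[0,0,-0.44],"hand":255},{"turn":[0,0,0],"translation":[0,0,-0.52],"hand":255},{"turn":[0,0,0],"translation":[0,0,-0.58],"hand":255},{"turn":[0,0,0],"translation":[0,0,-0.62],"hand":255},{"turn":[0,0,0],"translation":[0,0,-0.64],"hand":255}]'
python3 - <<'E'
from cell import ctrl
import cv2,numpy as np
s=ctrl.camera("side")[:,:,::-1];t=ctrl.camera("top")[:,:,::-1]
A=np.hstack([cv2.resize(s[200:320,200:340],None,fx=3,fy=3,interpolation=2),cv2.resize(t[195:315,140:230],None,fx=3,fy=3,interpolation=2)])
cv2.imwrite("pics/g2.png",A)
E
python3 go.py 480 -264 130 3.16
```

```text
clock: 6.78
ee_pos: [435.7, 192.8, 115.8]
orientation: [0.001, -0.058, 0.998, 0.0]
wrist_force: [0.5, -0.3, -3.4]
finger_gap: 16.3
gripper_force: 58.4
tr [ 0.055 -3.059 -0.1  ] turn [0.    0.    0.048] [435.5 192.7 115.1] [ 0.25  0.26 -0.42  0.88 -0.    0.13] [ 0.3  -0.22 -2.93] t 6.8833
```

View pics/g2.png

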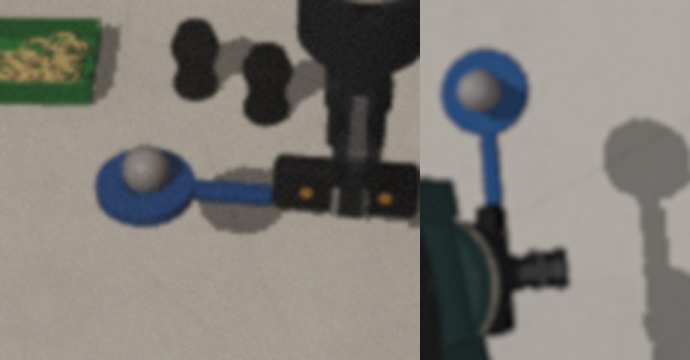

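Tray lifted level, with the ball still in the pocket at (145,168) in the left crop. I'll carry it sideways now, in smooth ramps.

```bash
python3 -m pendant '[{"turn":[0,0,0.002],"translation":[0.002,-0.02,0],"hand":255},{"turn":[0,0,0.004],"translation":[0.008,-0.07,0],"hand":255},{"turn":[0,0,0.008],"translation":[0.016,-0.15,0],"hand":255},{"turn":[0,0,0.013],"translation":[0.028,-0.26,0],"hand":255},{"turn":[0,0,0.018],"translation":[0.04,-0.38,0],"hand":255},{"turn":[0,0,0.024],"translation":[0.055,-0.5,0],"hand":255},{"turn":[0,0,0.03],"translation":[0.07,-0.62,0],"hand":255},{"turn":[0,0,0.035],"translation":[0.08,-0.74,0],"hand":255},{"turn":[0,0,0.04],"translation":[0.09,-0.85,0],"hand":255},{"turn":[0,0,0.044],"translation":[0.1,-0.93,0],"hand":255},{"turn":[0,0,0.047],"translation":[0.11,-0.98,0],"hand":255},{"turn":[0,0,0.048],"translation":[0.11,-1,0],"hand":255}]'
python3 go.py 440 -264 116 3.16
```

```text
clock: 7.88
ee_pos: [435.8, 40.7, 114.5]
orientation: [-0.0, -0.009, 1.0, -0.0]
wrist_force: [0.3, 1.1, -2.5]
finger_gap: 16.2
gripper_force: 58.6
tr [ 0.007 -2.031 -0.01 ] turn [-0.    -0.    -0.001] [435.8  40.7 114.5] [-0.09  0.2  -0.51  0.86 -0.   -0.11] [ 0.25  1.11 -2.48] t 7.8833
```

```bash
for i in 1 2; do python3 -m pendant '[{"turn":[0,0,0],"translation":[0,-0.02,0],"hand":255},{"turn":[0,0,0],"translation":[0,-0.07,0],"hand":255},{"turn":[0,0,0],"translation":[0,-0.15,0],"hand":255},{"turn":[0,0,0],"translation":[0,-0.26,0],"hand":255},{"turn":[0,0,0],"translation":[0,-0.38,0],"hand":255},{"turn":[0,0,0],"translation":[0,-0.5,0],"hand":255},{"turn":[0,0,0],"translation":[0,-0.62,0],"hand":255},{"turn":[0,0,0],"translation":[0,-0.74,0],"hand":255},{"turn":[0,0,0],"translation":[0,-0.85,0],"hand":255},{"turn":[0,0,0],"translation":[0,-0.93,0],"hand":255},{"turn":[0,0,0],"translation":[0,-0.98,0],"hand":255},{"turn":[0,0,0],"translation":[0,-1,0],"hand":255}]'; done
python3 go.py 481 -264 140 3.16
```

```text
clock: 8.88
ee_pos: [439.2, -108.9, 114.7]
orientation: [-0.0, -0.009, 1.0, -0.0]
wrist_force: [0.0, 1.1, -2.3]
finger_gap: 16.2
gripper_force: 58.6
clock: 9.88
ee_pos: [442.0, -259.2, 114.7]
orientation: [-0.0, -0.009, 1.0, -0.0]
wrist_force: [-0.2, -0.6, -3.6]
finger_gap: 16.1
gripper_force: 58.6
tr [-0.259 -0.037 -0.169] turn [-0. -0.  0.] [ 442.  -259.2  114.7] [-0.69  0.32 -0.34  0.91 -0.   -0.71] [-0.17 -0.55 -3.59] t 9.8833
```

```bash
python3 -m pendant '[{"turn":[0,0,0],"translation":[-0.006,-0.001,-0.004],"hand":255},{"turn":[0,0,0],"translation":[-0.02,-0.003,-0.014],"hand":255},{"turn":[0,0,0],"translation":[-0.045,-0.007,-0.03],"hand":255},{"turn":[0,0,0],"translation":[-0.08,-0.012,-0.053],"hand":255},{"turn":[0,0,0],"translation":[-0.115,-0.018,-0.077],"hand":255},{"turn":[0,0,0],"translation":[-0.15,-0.023,-0.1],"hand":255},{"turn":[0,0,0],"translation":[-0.185,-0.028,-0.123],"hand":255},{"turn":[0,0,0],"translation":[-0.215,-0.032,-0.14],"hand":255},{"turn":[0,0,0],"translation":[-0.24,-0.035,-0.155],"hand":255},{"turn":[0,0,0],"translation":[-0.255,-0.037,-0.167],"hand":255},{"turn":[0,0,0],"translation":[-0.259,-0.037,-0.169],"hand":255},{"turn":[0,0,0],"translation":[-0.259,-0.037,-0.169],"hand":255}]'
cat > look.py <<'E'
import sys,cv2,numpy as np
from cell import ctrl
from h import *
o=ctrl.observe();print(o["ee_pos"].round(1),o["orientation"].round(4),o["wrist_force"].round(2),o["clock"])
s=ctrl.camera("side")[:,:,::-1];t=ctrl.camera("top")[:,:,::-1]
cv2.imwrite("pics/raw_s.png",s);cv2.imwrite("pics/raw_t.png",t)
def c(im,x,y,w,h,k):
    o=cv2.resize(im[y:y+h,x:x+w],None,fx=k,fy=k,interpolation=cv2.INTER_CUBIC)
    for i in range(0,w,10):
        cv2.line(o,(i*k,0),(i*k,6),(0,255,255),1); 
        if i%20==0: cv2.putText(o,str(x+i),(i*k,16),0,.35,(0,0,255),1)
    for i in range(0,h,10):
        cv2.line(o,(0,i*k),(6,i*k),(0,255,255),1); 
        if i%20==0: cv2.putText(o,str(y+i),(8,i*k+4),0,.35,(0,0,255),1)
    return o
cv2.imwrite(sys.argv[1],np.hstack([c(s,245,70,66,100,6),c(t,364,160,66,100,6)]))
E
python3 look.py pics/v1.png
```

```text
clock: 10.88
ee_pos: [481.1, -262.9, 140.1]
orientation: [-0.0, -0.01, 1.0, 0.0]
wrist_force: [-0.0, -0.2, -2.5]
finger_gap: 16.0
gripper_force: 58.6
[ 481.1 -262.9  140.1] [-0.     -0.0096  1.      0.    ] [-0.03 -0.22 -2.51] 10.8833
```

View pics/v1.png

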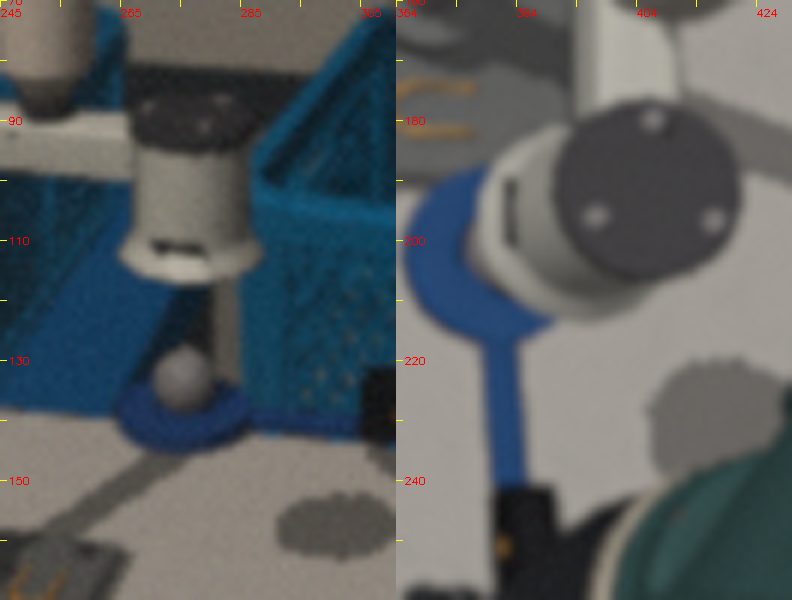

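In the side crop the plate spans x 264.7–287 with its bottom at y 145.5, and the flange spans 264.7–288.8 with its bottom at y 117.5. In the top crop the plate's left edge is x 365.5 and its bottom y 217. The ball is in the pocket. I'll fit the offset between tray and valve.

```bash
cat > fit2.py <<'E'
from h import *
from scipy.optimize import least_squares as L
z0=121.1
def rt(p):
    x,y=p[:2];z=p[2] if len(p)>2 else z0
    P_=np.r_[circ(x,y,z+11,32),circ(x,y,z,32)]
    t=ext("top",P_); s=ext("side",P_)
    return np.r_[t[[0,3]]-[365.5,217],s[[0,2,3]]-[264.7,287,145.5]]
for p0 in([607,-264],[607,-264,121]):
    r=L(rt,p0);print("tray",r.x.round(1),r.fun.round(1))
def rv(p):
    x,y,z=p
    t=ext("top",circ(x,y,z+64,26)); f=ext("top",np.r_[circ(x,y,z,33),circ(x,y,z+3,33)]); s=ext("side",np.r_[circ(x,y,z,33),circ(x,y,z+3,33)])
    return np.r_[t-[390,176.3,421.8,207.2], f[[0,3]]-[378,213.7], s[[0,2,3]]-[264.8,288.8,117.4]]
r=L(rv,[600,-264,200]);print("valve",r.x.round(1),r.fun.round(1))
E
python3 fit2.py
python3 -c "
from h import *
print(proj('side',[[607,-264,203]]),proj('side',[[607,-264,142]]))"
```

```text
tray [ 609.2 -263.1] [ 0.   0.9 -1.  -0.1 -0.5]
tray [ 609.4 -264.   119.2] [ 0.2  0.9 -1.  -0.2 -0.1]
valve [ 607.1 -264.3  202.7] [ 1.6  0.9 -0.6 -1.1 -1.   0.9 -0.8 -0.1 -0.2]
[[276.30191588 112.02333668]] [[276.13203887 132.67439482]]
```

```bash
python3 -m pendant '[{"turn":[0,0,0],"translation":[0.001,0,-0.005],"hand":255},{"turn":[0,0,0],"translation":[0.002,-0.001,-0.015],"hand":255},{"turn":[0,0,0],"translation":[0.004,-0.002,-0.035],"hand":255},{"turn":[0,0,0],"translation":[0.006,-0.003,-0.06],"hand":255},{"turn":[0,0,0],"translation":[0.008,-0.004,-0.09],"hand":255},{"turn":[0,0,0],"translation":[0.01,-0.005,-0.12],"hand":255},{"turn":[0,0,0],"translation":[0.012,-0.006,-0.15],"hand":255},{"turn":[0,0,0],"translation":[0.013,-0.006,-0.18],"hand":255},{"turn":[0,0,0],"translation":[0.013,-0.006,-0.205],"hand":255},{"turn":[0,0,0],"translation":[0.013,-0.006,-0.22],"hand":255},{"turn":[0,0,0],"translation":[0.013,-0.006,-0.23],"hand":255},{"turn":[0,0,0],"translation":[0.013,-0.006,-0.233],"hand":255}]'
python3 look.py pics/v2.png
```

```text
clock: 11.98
ee_pos: [479.1, -263.9, 175.3]
orientation: [0.0, -0.01, 1.0, -0.0]
wrist_force: [-0.7, 0.1, -2.4]
finger_gap: 16.2
gripper_force: 58.6
[ 479.1 -263.9  175.3] [ 1.0e-04 -9.6e-03  1.0e+00 -1.0e-04] [-0.73  0.1  -2.38] 11.9833
```

View pics/v2.png

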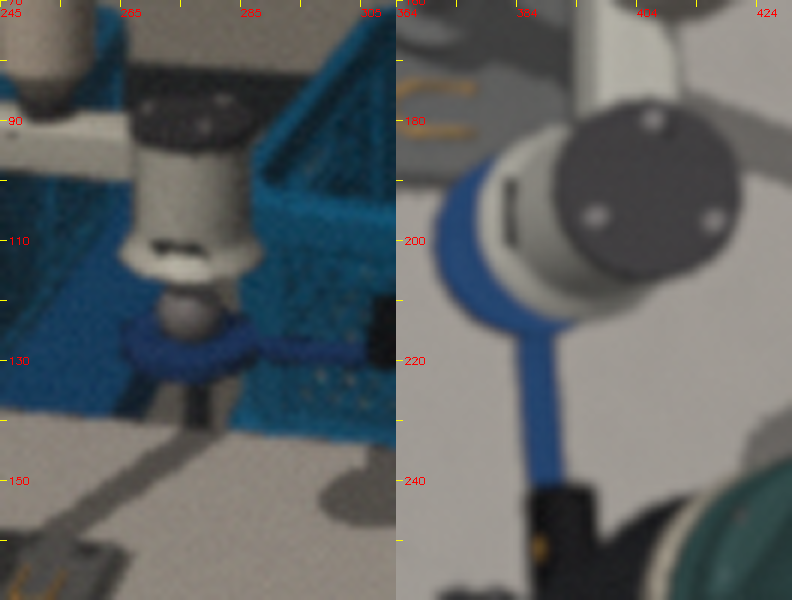

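The ball and the flange are both centred at x 190 in the side crop. I'll check the offset again, using top plate left 370.2, side plate 265–287.5 and bottom 134.

```bash
sed -e 's/z0=121.1/z0=156.3/' -e 's/\[365.5,217\]/[370.2,215.8]/' -e 's/264.7,287,145.5/265,287.5,134/' fit2.py > fit3.py; python3 fit3.py
```

```text
tray [ 607.9 -263.1] [-0.1  0.7 -1.   0.1 -0.7]
tray [ 608.3 -264.2  153.8] [ 0.1  0.7 -1.   0.  -0.1]
valve [ 607.1 -264.3  202.7] [ 1.6  0.9 -0.6 -1.1 -1.   0.9 -0.8 -0.1 -0.2]
```

```bash
python3 -m pendant '[{"turn":[0,0,0],"translation":[0.003,-0.002,-0.005],"hand":255},{"turn":[0,0,0],"translation":[0.003,-0.003,-0.015],"hand":255},{"turn":[0,0,0],"translation":[0.003,-0.003,-0.03],"hand":255},{"turn":[0,0,0],"translation":[0.003,-0.003,-0.047],"hand":255},{"turn":[0,0,0],"translation":[0.003,-0.003,-0.064],"hand":255},{"turn":[0,0,0],"translation":[0.003,-0.003,-0.08],"hand":255},{"turn":[0,0,0],"translation":[0.003,-0.003,-0.095],"hand":255},{"turn":[0,0,0],"translation":[0.003,-0.003,-0.108],"hand":255},{"turn":[0,0,0],"translation":[0.003,-0.003,-0.12],"hand":255},{"turn":[0,0,0],"translation":[0.003,-0.003,-0.128],"hand":255},{"turn":[0,0,0],"translation":[0.003,-0.003,-0.133],"hand":255},{"turn":[0,0,0],"translation":[0.003,-0.003,-0.133],"hand":255}]'
for i in 1 2 3 4; do python3 -m pendant '[{"turn":[0,0,0],"translation":[0,0,-0.003],"hand":255},{"turn":[0,0,0],"translation":[0,0,-0.007],"hand":255},{"turn":[0,0,0],"translation":[0,0,-0.01],"hand":255},{"turn":[0,0,0],"translation":[0,0,-0.013],"hand":255},{"turn":[0,0,0],"translation":[0,0,-0.013],"hand":255}]' | grep -E "pos|force"; done
```

```text
clock: 13.08
ee_pos: [478.6, -264.4, 195.2]
orientation: [0.0, -0.01, 1.0, -0.0]
wrist_force: [0.8, -0.5, -3.2]
finger_gap: 16.2
gripper_force: 58.6
ee_pos: [478.6, -264.3, 197.0]
wrist_force: [-0.1, 0.2, -3.1]
gripper_force: 58.6
ee_pos: [478.6, -264.3, 199.0]
wrist_force: [0.5, -0.9, -3.8]
gripper_force: 58.6
ee_pos: [478.6, -264.3, 200.9]
wrist_force: [-0.6, 0.5, -4.0]
gripper_force: 58.6
ee_pos: [478.6, -264.3, 202.9]
wrist_force: [-0.1, -1.0, -3.0]
gripper_force: 58.6
```

```bash
for i in 1 2 3; do python3 -m pendant '[{"turn":[0,0,0],"translation":[0,0,-0.003],"hand":255},{"turn":[0,0,0],"translation":[0,0,-0.007],"hand":255},{"turn":[0,0,0],"translation":[0,0,-0.007],"hand":255}]' | grep -E "pos|wrist"; done
python3 look.py pics/v3.png
```

```text
ee_pos: [478.6, -264.3, 204.0]
wrist_force: [0.7, 0.4, -3.5]
ee_pos: [478.6, -264.4, 205.0]
wrist_force: [-0.2, -0.3, -3.4]
ee_pos: [478.6, -264.4, 206.1]
wrist_force: [-0.4, 0.7, -3.7]
[ 478.6 -264.4  206.1] [ 0.     -0.0096  1.     -0.    ] [-0.4   0.67 -3.74] 15.5
```

View pics/v3.png

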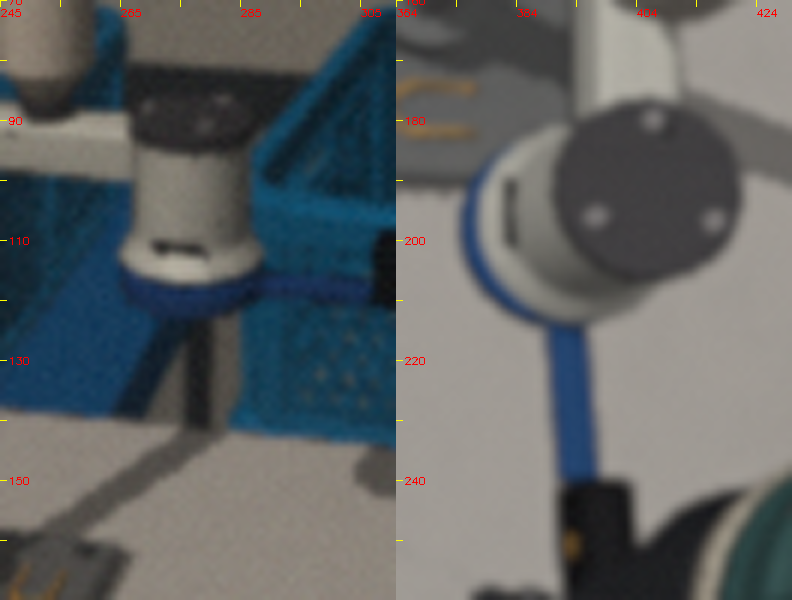

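In the side crop the plate bottom is at y 123.2 and the flange bottom at 117.5. That puts the underside about 17.5 mm below the mouth, so the plunger is at about 10.5 mm, centred. I'll add 2 mm for margin and check the force.

```bash
for i in 1 2; do python3 -m pendant '[{"turn":[0,0,0],"translation":[0,0,-0.003],"hand":255},{"turn":[0,0,0],"translation":[0,0,-0.006],"hand":255},{"turn":[0,0,0],"translation":[0,0,-0.006],"hand":255},{"turn":[0,0,0],"translation":[0,0,-0.006],"hand":255},{"turn":[0,0,0],"translation":[0,0,-0.006],"hand":255},{"turn":[0,0,0],"translation":[0,0,-0.006],"hand":255}]' | grep -E "pos|force"; done
sed -e 's/z0=121.1/z0=188/' -e 's/\[365.5,217\]/[375,213.3]/' -e 's/264.7,287,145.5/265.2,288,123.2/' -e 's/z0=188/z0=186/' fit2.py > fit3.py; python3 fit3.py
```

```text
ee_pos: [478.6, -264.3, 206.8]
wrist_force: [-0.3, -0.2, -3.5]
gripper_force: 58.5
ee_pos: [478.6, -264.3, 207.8]
wrist_force: [0.1, -0.3, -4.2]
gripper_force: 58.5
tray [ 608.4 -264.7] [ 0.1  1.1 -1.3 -0.2 -0.4]
tray [ 608.6 -265.2  185. ] [ 0.2  1.1 -1.3 -0.3 -0.1]
valve [ 607.1 -264.3  202.7] [ 1.6  0.9 -0.6 -1.1 -1.   0.9 -0.8 -0.1 -0.2]
```

```bash
python3 -m pendant '[{"turn":[0,0,0],"translation":[0,0,0],"hand":255},{"turn":[0,0,0],"translation":[0,0,0],"hand":255},{"turn":[0,0,0],"translation":[0,0,0],"hand":255},{"turn":[0,0,0],"translation":[0,0,0],"hand":255}]'; python3 -c "
from cell import ctrl
print(ctrl.close_job())"
```

```text
clock: 16.93
ee_pos: [478.6, -264.3, 207.8]
orientation: [0.0, -0.01, 1.0, 0.0]
wrist_force: [-0.2, 0.4, -3.9]
finger_gap: 16.1
gripper_force: 58.5
the job is handed in; nothing more can be done
None
```

I handed the job in at 16.9 s with the tray held level by its handle and the ball raised into the valve mouth; from the camera fit the plunger is pushed back about 12 mm and the pocket is within about 2 mm of the axis, but the hand-in returned no verdict.

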